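# Build a level in the test kiln

### The job

Build the next level on the base of the small test kiln. Stand the shell-shaped vase in the middle of the base, its long side across between the two bare spots that make a pair, and one kiln post upright on each of the three bare spots in the white kiln wash, using the three posts tall enough to clear the vase; then lay the openwork kiln shelf level and square over the base, in line with it, on those three posts. Leave the two short posts standing where they are.

Things in the scene. Friction and masses are not known exactly. Their poses are not given: they have to be found in the camera images.
- kiln_base: kiln base fixed on the table: brick slab in a steel tray, 230 (x) x 200 (y) mm, with a white-washed plate; flat top 40 mm above its origin (centre of the underside). Bare buff spots 43 mm across, for the posts, centred in its own frame at (-78, 62), (-78, -62) and (78, 0) mm. The vase belongs at (0, 0), its long side along the base's y. A steel bracket stands out 13 mm at each end in x, 22 mm high
- kiln_shelf: openwork buff shelf lying loose on the table, 200 (x) x 170 (y) x 14 mm, 0.45 to 0.7 kg; origin: centre of its underside. A 22 mm wide middle rib runs along its x axis; at its centre a window lies on either side (x -20 to 20, |y| 11 to 65 mm): grip that rib from above, fingers closing along y. Goes on the posts, origin over the base's, x along the base's x (either way round), underside 192 mm up
- tall_a: tall kiln post (three alike): buff fireclay cylinder, 36 mm in diameter and 152 mm tall, with a 17 mm bore in its top, standing upright, loose, 0.26 kg; origin at the centre of its foot, z up
- tall_b: tall kiln post (three alike): buff fireclay cylinder, 36 mm in diameter and 152 mm tall, with a 17 mm bore in its top, standing upright, loose, 0.26 kg; origin at the centre of its foot, z up
- tall_c: tall kiln post (three alike): buff fireclay cylinder, 36 mm in diameter and 152 mm tall, with a 17 mm bore in its top, standing upright, loose, 0.26 kg; origin at the centre of its foot, z up
- short_a: short kiln post (two alike): buff fireclay cylinder, 36 mm in diameter and 100 mm tall, lower than the vase, with a 17 mm bore in its top, standing upright, loose, 0.17 kg; origin at the centre of its foot, z up
- short_b: short kiln post (two alike): buff fireclay cylinder, 36 mm in diameter and 100 mm tall, lower than the vase, with a 17 mm bore in its top, standing upright, loose, 0.17 kg; origin at the centre of its foot, z up
- vase: bisque white shell-shaped vase with a wavy rim, 62 mm along its x, 104 mm along its y at the rim, 132 mm tall, 0.3 to 0.55 kg, standing upright, loose; it tapers to a 50 x 60 mm foot and is 58 mm wide in x at 80 mm height, where it can be gripped from above, fingers closing along its x; origin at the centre of its foot. Solid to the touch (its mouth cannot be entered)

How it is judged:
By the outcome, as a careful person would: the job done as asked, in the order asked, and still so for the second after the job is handed in, with the robot touching nothing.
It also fails if it takes over 128 s, if anything falls off the work surface, if the arm or the gripper's body presses on something with over 40 N, if the wrist force passes 120 N, or if a joint passes its speed limit or range.

### The arm

A 6-joint arm with a two-finger parallel gripper is mounted at the origin on the work surface; the furniture and walls round the work are solid. World frame = base frame: x ahead of the robot, y to its left, z up, the work surface at z = 0. Lengths are in m, angles in rad, forces in N, time in s.
With the tool pointing down it reaches from about 0.325 to 0.9 m from the base axis. Payload 6.1 kg.
Tool frame: the origin (TCP) lies between the finger pads; the fingertips stand 11 mm ahead of it and the grasp point (between the pads) lies 8 mm behind it; z points along the fingers, y is the line along which they close (so a half turn about z gives the same grasp; the last joint's range is limited). The gripper opens to 85 mm and grips with 20 to 120 N. Pads are 22 mm wide; open, the fingers measure 114 mm over their backs; the gripper's body (76 mm by 85 mm) begins 54 mm behind the grasp point. The pads swing forward as they close: fully open they stand 13 mm farther back than shut.
Start: joints at [1.069, 0.22, 1.526, -0, 1.395, -0.126], TCP at [0.229, 0.581, 0.242] pointing down, gripper open.
Joint ranges: [-2.98, 2.98], [-0.91, 2.08], [0.09, 2.57], [-1.24, 4.39], [0.2, 2.65], [-2.68, 2.68]. Speed limits (rad/s): [2.57, 2.57, 3.01, 3.14, 3.14, 3.14].

### API

Orientations are given as a 3x3 rotation matrix whose columns are the frame's x, y, z axes.
In Python, from cell import env gives the robot as it stands.
- The arm moves only by the tool servo_tool, never from a script. Its argument "targets" is a list that holds one entry, the list of rows, each a list of 7 numbers: the shift along the tool's x, y, z in mm, then the turn, a rotation vector about the tool's x, y, z in rad, then the finger opening in mm, from 0 to 85.4. In form: [[[x, y, z, ax, ay, az, grip], ...]]. A call has 1 to 10 rows; each row shifts and turns the commanded pose from where the row before left it, along the tool's axes as they then stand; what a row does not reach is not made up. A row lasts 1/8 s, in which the tool goes at most 62.5 mm and 10.7 degrees, less where a joint would pass 70% of its speed; a pose out of reach is approached as far as the arm can. A call is refused whole if a number of a shift passes 62.5 or a number of a turn 0.188, either way. A call with a gripper value outside its range is refused whole. The fingers move at their own pace and stop on an object; the grip force is fixed at half the most. Time passes only in rows, so rows that do not move let the fingers close. It gives the time, the measured TCP pose, the force, the opening and the grip force at its end, in the units of the state.
- env.read_state(): the state, without advancing time (a new reading comes with each control period).
- env.snapshot(name): name is "scene" or "top"; returns a dict with "image" (384x512x3 uint8, red, green, blue), "K" (3x3 intrinsics, pixels), "dist" ([k1, k2, p1, p2, k3] as OpenCV has them; the pictures are not rectified), "extrinsics" (4x4, takes a point from camera to world coordinates). Camera axes: x right, y down, z forward; pixel columns grow to the right and rows downward; lengths in m; the calibration is good to about 2 mm. A picture is of the moment at which its call begins. There is no depth.
- env.sign_off(): hands the job in; it is judged then, once.
Trained networks look in a picture, given as the dict that the camera call returned (one of the last four; its "shot" number tells which), for a name from the list of things; names that differ only in an ending like _2 or _b are one class to them, and where a whole thing is asked for, a point or a joint stands for the part that bears it (a point fixed in the world has none). Each returns a list of dicts, best first, with "conf" (0 to 1); they miss things now and then, are a little off and sometimes report something else, mostly with a low value. They report only what shows in the picture. A call takes as long as a camera call.
- env.spot_in(label, picture): "location" ([x, y, z] in m, in the coordinates of the camera as it stood for that picture, good to about 4 mm: the middle of the surface that is visible of it).
- env.pinpoint(label, picture): "location" ([x, y, z] in m, in the coordinates of the camera as it stood for that picture, good to about 4 mm: a listed point, or the origin of a listed thing).
The state is a dict: "clock": time; "qpos": joint angles; "joint_velocities": joint speeds; "effort": joint torques, N m; "eef_pos": TCP position; "tcp_rot": TCP orientation; "force": force on the tool from outside, world axes, zero at the start; "torque": the same for the moment, N m; "opening": finger opening in m; "finger_force": force on a finger pad.
Only numpy, scipy, OpenCV 4.12 (cv2) and the standard library are available. Lean on these libraries where they do the work, as an engineer would, in place of code of your own. Each camera call takes 0.05 s, during which the arm holds its last target. There are 200 camera calls.

## Working session

There is one attempt and no reset: what is moved stays moved. The work goes in short steps, Python scripts to look and compute and a tool call to move; the robot and the scene stay as the last step left them, time stands still between calls to the robot, and variables do not carry over. Pictures are saved under pics/ and viewed, at most 14 in all, crops included, and the job is handed in when it is done.

Besides the shell and the picture viewer there is one more tool, called by a JSON object that holds its "api" and its "payload", one argument or row to a line. servo_tool: Moves the arm, as the interface text tells. Its arguments: {"type":"object","properties":{"targets":{"type":"array"}},"required":["targets"]}

```bash
mkdir -p pics
cat > h.py <<'E'
import numpy as np, cv2
from cell import env
def snap(n,f=None):
    s=env.snapshot(n)
    if f: cv2.imwrite('pics/'+f,s['image'][:,:,::-1])
    return s
def w(s,p): return (np.array(s['extrinsics'])@np.r_[p,1])[:3]
def ray(s,uv,z):
    p=cv2.undistortPoints(np.array([[uv]],float),np.array(s['K']),np.array(s['dist']))[0,0]
    E=np.array(s['extrinsics']); d=E[:3,:3]@np.r_[p,1]; o=E[:3,3]
    return o+d*(z-o[2])/d[2]
def proj(s,P):
    E=np.linalg.inv(np.array(s['extrinsics'])); P=np.atleast_2d(P).astype(float)
    r=cv2.Rodrigues(E[:3,:3])[0]
    return cv2.projectPoints(P,r,E[:3,3],np.array(s['K']),np.array(s['dist']))[0][:,0]
E
python3 - <<'E'
from h import *
np.set_printoptions(precision=3,suppress=True)
S={n:snap(n,n+'0.png') for n in('scene','top')}
for n,s in S.items():
    print(n,np.array(s['extrinsics']).round(3).tolist(),np.array(s['K'])[0,0])
    for l in('kiln_base','kiln_shelf','tall_a','short_a','vase'):
        print(l,[(w(s,d['location']).round(3).tolist(),round(d['conf'],2)) for d in env.pinpoint(l,s)])
st=env.read_state(); print(st['eef_pos'],st['tcp_rot'],st['clock'])
E
```

```text
scene [[0.738, -0.494, 0.459, 0.005], [-0.674, -0.529, 0.516, -0.618], [-0.012, -0.691, -0.723, 0.864], [0.0, 0.0, 0.0, 1.0]] 471.8472380845412
kiln_base [([0.469, 0.275, 0.002], 0.89)]
kiln_shelf [([0.472, -0.291, 0.001], 0.91), ([0.675, -0.049, -0.002], 0.37)]
tall_a [([0.435, -0.062, -0.003], 0.9), ([0.675, -0.055, -0.001], 0.8), ([0.553, -0.062, 0.002], 0.59)]
short_a [([0.561, 0.059, 0.002], 0.73), ([0.431, 0.064, 0.0], 0.65)]
vase [([0.683, 0.066, -0.002], 0.67)]
top [[-0.351, -0.908, 0.227, 0.314], [-0.936, 0.339, -0.09, 0.107], [0.004, -0.244, -0.97, 1.085], [0.0, 0.0, 0.0, 1.0]] 365.730255521391
kiln_base [([0.465, 0.275, 0.002], 0.64)]
kiln_shelf [([0.472, -0.297, 0.004], 0.8)]
tall_a [([0.557, -0.06, 0.001], 0.87), ([0.67, -0.055, 0.0], 0.74), ([0.436, -0.056, -0.001], 0.65)]
short_a [([0.568, 0.059, 0.002], 0.77), ([0.443, 0.067, 0.003], 0.43)]
vase [([0.689, 0.059, 0.003], 0.75), ([0.671, -0.057, -0.0], 0.23)]
[0.229 0.581 0.242] [[-0.93   0.367 -0.   ]
 [ 0.367  0.93   0.   ]
 [ 0.     0.    -1.   ]] 0.6
```

View pics/scene0.png

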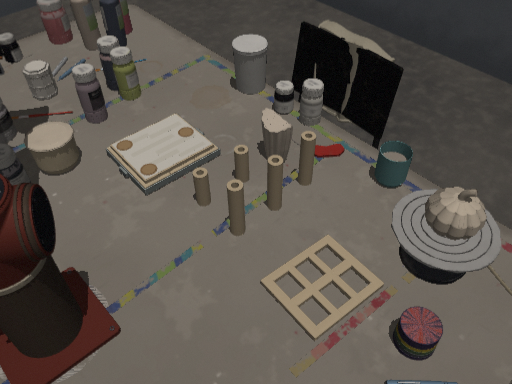

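View pics/top0.png

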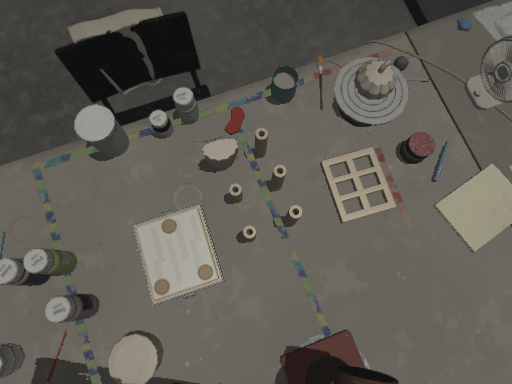

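The scene view shows the base at (163,150), the shelf at (322,285), the tall posts at (236,208), (275,183) and (307,158), and the vase at (276,135). In the top view the base is at (177,253) with its single spot at (169,226) and the pair at (162,287) and (205,272). The shelf is at (359,184). Next I fit the known geometry to both views.

```bash
cat > fit.py <<'E'
from h import *
from scipy.optimize import minimize
def samp(s,P):
    g=s['g']; uv=proj(s,P).astype(np.float32)
    return cv2.remap(g,uv[None,:,0],uv[None,:,1],cv2.INTER_LINEAR)[0].mean()
def disc(c,r0,r1,n=6,m=40):
    r=np.sqrt(np.linspace(r0**2,r1**2,n));a=np.arange(m)*2*np.pi/m
    R,A=np.meshgrid(r,a);return np.c_[(c[0]+R*np.cos(A)).ravel(),(c[1]+R*np.sin(A)).ravel(),np.full(R.size,c[2])]
def prep(s): s['g']=s['image'].astype(np.float32).mean(2); return s
def best(f,x0,steps,ex=0):
    simp=[np.array(x0,float)]+[np.array(x0,float)+np.eye(len(x0))[i]*steps[i] for i in range(len(x0))]
    r=minimize(f,x0,method='Nelder-Mead',options=dict(initial_simplex=simp,xatol=1e-5,fatol=1e-3)); return r.x,-r.fun
SP=np.array([(-.078,.062),(-.078,-.062),(.078,0)])
def T(q,P): c,s=np.cos(q[2]),np.sin(q[2]); return np.array(P)@np.array([[c,s],[-s,c]])+q[:2]
def base_cost(ss):
    def f(q):
        return -sum(samp(s,disc((*p,.04),.0225,.029,4))-samp(s,disc((*p,.04),0,.0205)) for s in ss for p in T(q,SP))
    return f
def rect(x0,x1,y0,y1,n=40):
    t=np.linspace(0,1,n)
    return np.r_[np.c_[x0+(x1-x0)*t,0*t+y0],np.c_[x0+(x1-x0)*t,0*t+y1],np.c_[0*t+x0,y0+(y1-y0)*t],np.c_[0*t+x1,y0+(y1-y0)*t]]
def shelf_cost(ss,z=.014):
    i=.004
    IN=np.r_[rect(-.1+i,.1-i,-.085+i,.085-i)]; OUT=rect(-.1-i,.1+i,-.085-i,.085+i)
    W=[np.r_[rect(-.016,.016,a+.004,b-.004)] for a,b in((.011,.065),(-.065,-.011))]
    RB=np.c_[np.linspace(-.09,.09,60),np.zeros(60)]
    def f(q):
        v=0
        for s in ss:
            S=lambda P:samp(s,np.c_[T(q,P),np.full(len(P),z)])
            v+=2*S(IN)-2*S(OUT)+S(RB)-sum(map(S,W))/2
        return -v
    return f
def post_cost(ss,h):
    def f(q):
        return -sum(samp(s,disc((*q,h),.0105,.017,3))-samp(s,disc((*q,h),0,.007,4)) +.5*(samp(s,disc((*q,h),.0105,.017,3))-samp(s,disc((*q,h),.0195,.024,3))) for s in ss)
    return f
E
python3 - <<'E'
from fit import *
np.set_printoptions(precision=4,suppress=True)
a,b=prep(snap('scene')),prep(snap('top'))
def coarse(f,c,yaws):
    return min(((f((*c,y)),y) for y in yaws))[1]
for nm,C,c in(('base',base_cost,(.467,.275)),('shelf',shelf_cost,(.472,-.294))):
    y=coarse(C([a,b]),c,np.linspace(-.6,.6,25))
    for ss in([a,b],[a],[b]):
        q,v=best(C(ss),(*c,y),(.008,.008,.08)); print(nm,q,v)
        if len(ss)==2:
            for s,k in((a,'s'),(b,'t')):
                s.setdefault('ov',[]).append((nm,q))
for h,ps in((.152,[(.435,-.06),(.555,-.061),(.672,-.055)]),(.1,[(.565,.059),(.437,.066)])):
    for p in ps:
        for ss in([a,b],[a],[b]): print(h,*best(post_cost(ss,h),p,(.006,.006)))
def big(s,x0,y0,w,h,k):
    return cv2.resize(s['image'][y0:y0+h,x0:x0+w,::-1],None,fx=k,fy=k,interpolation=cv2.INTER_CUBIC)
for s in(a,b):
    for nm,q in s['ov']:
        z=.04 if nm=='base' else .014
        P=rect(-.115,.115,-.1,.1) if nm=='base' else np.r_[rect(-.1,.1,-.085,.085),rect(-.02,.02,.011,.065)]
        for u,v in proj(s,np.c_[T(q,P),np.full(len(P),z)]): s['image'][int(round(v)),int(round(u))]=(255,0,0)
C=[big(a,100,105,130,100,3),big(b,125,195,130,115,3),big(a,255,230,130,105,3),big(b,315,140,130,90,3)]
vs=[big(a,250,95,65,75,5),big(b,190,125,65,60,5)]
col=lambda L:np.vstack(L)
H=lambda L:np.hstack([cv2.copyMakeBorder(i,0,max(x.shape[0] for x in L)-i.shape[0],0,0,0) for i in L])
cv2.imwrite('pics/m1.png',cv2.resize(np.vstack([H(C[:2]),H(C[2:])]),(780,600)))
cv2.imwrite('pics/m2.png',H(vs))
E
```

```text
base [ 0.464   0.2767 -0.0363] 276.06988525390625
base [ 0.4633  0.2772 -0.0343] 149.8055419921875
base [ 0.4649  0.2758 -0.0395] 131.56130981445312
shelf [ 0.4721 -0.2975 -0.0763] 307.8331298828125
shelf [ 0.4717 -0.2958 -0.076 ] 145.92950439453125
shelf [ 0.473  -0.2986 -0.0756] 173.89698791503906
0.152 [ 0.4389 -0.0628] 186.93850708007812
0.152 [ 0.4384 -0.0621] 74.34405517578125
0.152 [ 0.4396 -0.0634] 117.67821502685547
0.152 [ 0.5561 -0.0652] 172.07089233398438
0.152 [ 0.5552 -0.0646] 77.87345886230469
0.152 [ 0.5568 -0.0658] 99.48554992675781
0.152 [ 0.6727 -0.0573] 156.72164916992188
0.152 [ 0.672  -0.0565] 70.8077392578125
0.152 [ 0.6731 -0.0577] 89.74798583984375
0.1 [0.5626 0.0614] 156.1724853515625
0.1 [0.5617 0.0621] 66.89389038085938
0.1 [0.5633 0.061 ] 94.17940521240234
0.1 [0.4382 0.0651] 172.9648895263672
0.1 [0.4373 0.066 ] 72.0059814453125
0.1 [0.4388 0.0647] 106.15731811523438
```

View pics/m1.png

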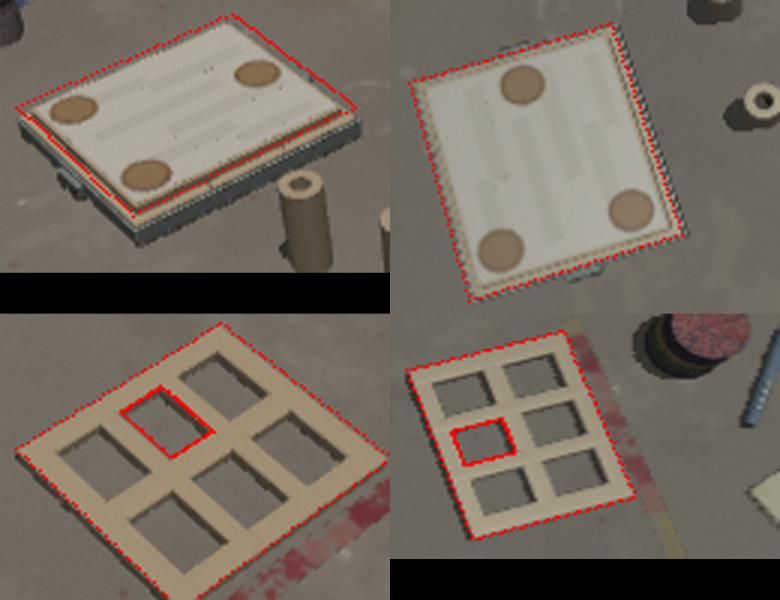

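View pics/m2.png

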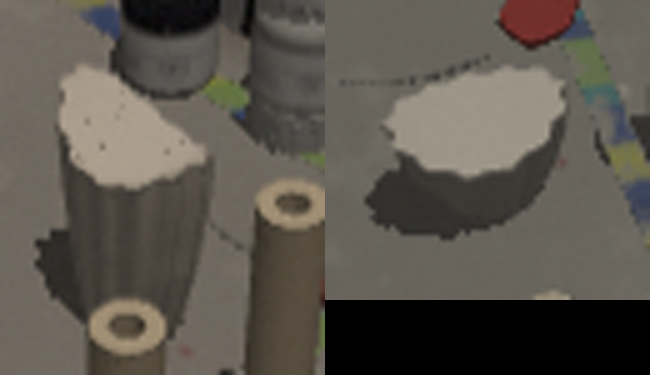

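The overlays lie exactly on the base and shelf outlines in both views (pictures m1). m2 shows the vase's bright scalloped mouth, a D shape in the top view about 104 mm long. I measure its pose from that rim.

Run:
```python
from fit import *
for n,(x0,y0,w_,h) in(('scene',(258,100,40,40)),('top',(196,132,50,40))):
    s=prep(snap(n)); g=s['g'][y0:y0+h,x0:x0+w_]
    k=6; G=cv2.resize(g,None,fx=k,fy=k,interpolation=cv2.INTER_LINEAR)
    t,_=cv2.threshold(G.astype(np.uint8),0,255,cv2.THRESH_OTSU); m=(G>max(t,125)).astype(np.uint8)
    c=max(cv2.findContours(m,0,1)[0],key=cv2.contourArea)[:,0].astype(float)
    uv=(c+.5)/k-.5+[x0,y0]
    P=np.array([ray(s,p,.132)[:2] for p in uv]).astype(np.float32)
    r=cv2.minAreaRect(P*1000); M=cv2.moments(P*1000); print(n,t,r,M['m10']/M['m00'],M['m01']/M['m00'],len(c))
    # extents over yaw
    for a in np.deg2rad(np.arange(-30,31,5)):
        Q=P@np.array([[np.cos(a),-np.sin(a)],[np.sin(a),np.cos(a)]]); lo,hi=Q.min(0),Q.max(0); cc=(lo+hi)/2
        print(round(np.rad2deg(a)),((hi-lo)*1000).round(1),(np.array([[np.cos(a),-np.sin(a)],[np.sin(a),np.cos(a)]])@cc*1000).round(1))
```

```text
scene 118.0 ((665.7517700195312, 64.56777954101562), (99.87727355957031, 58.66603088378906), 83.04409790039062) 668.7764615675148 58.53166962407177 457
-30 [ 65.7 103.4] [675.6  61.5]
-25 [ 64.9 103.3] [673.9  63.1]
-20 [ 63.7 102.4] [672.   64.4]
-15 [ 62.  100.7] [669.8  65.4]
-10 [ 59.9 100. ] [667.4  65.2]
-5 [60.  99.9] [665.4  63.9]
0 [65.  99.4] [665.4  62.2]
5 [70.1 98.2] [665.9  60.5]
10 [75.  96.2] [666.8  58.9]
15 [79.4 94.5] [667.9  58. ]
20 [83.2 92.4] [669.1  57.3]
25 [86.9 89.7] [670.6  57. ]
30 [90.2 86.4] [672.2  57. ]
top 113.0 ((676.5556030273438, 61.17395782470703), (100.20222473144531, 58.11966323852539), 82.80529022216797) 678.28850162168 61.266218369421104 518
-30 [67.9 95.3] [680.4  62.6]
-25 [65.1 97. ] [679.2  63. ]
-20 [62.8 97.9] [678.4  63.1]
-15 [61.  99.1] [677.5  62.6]
-10 [ 58.8 100. ] [676.7  61.7]
-5 [ 58.5 100.2] [676.4  60.7]
0 [60.2 99.6] [676.6  59.7]
5 [62.2 99.3] [677.4  59.3]
10 [64.3 98.5] [678.3  59.1]
15 [67.2 96.9] [679.8  59.3]
20 [70.7 94.6] [680.7  59.5]
25 [74.4 91.6] [681.3  59.8]
30 [77.6 87.9] [681.8  60.1]
```

```bash
cat >> fit.py <<'E'
def vase_pts(q,n=90):
    a=np.arange(n)*2*np.pi/n; L=[]
    for z,hx,hy in((0,.025,.030),(.08,.029,.0457),(.132,.031,.052)):
        L.append(np.c_[T(q,np.c_[hx*np.cos(a),hy*np.sin(a)]),np.full(n,z)])
    return np.vstack(L)
def crop(s,x0,y0,w,h,k,pts=[]):
    I=cv2.resize(s['image'][y0:y0+h,x0:x0+w,::-1],None,fx=k,fy=k,interpolation=cv2.INTER_CUBIC)
    for P,c in pts:
        for u,v in proj(s,P): cv2.circle(I,(int((u-x0+.5)*k),int((v-y0+.5)*k)),0,c,-1)
    return I
def H(L): return np.hstack([cv2.copyMakeBorder(i,0,max(x.shape[0] for x in L)-i.shape[0],0,0,0) for i in L])
E
python3 - <<'E'
from fit import *
a,b=snap('scene'),snap('top')
A=(vase_pts((.682,.062,-.12)),(0,0,255)); 
cv2.imwrite('pics/m3.png',H([crop(a,252,98,52,70,7,[A]),crop(b,190,125,60,55,7,[A])]))
E
```

```text
(no output)
```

View pics/m3.png

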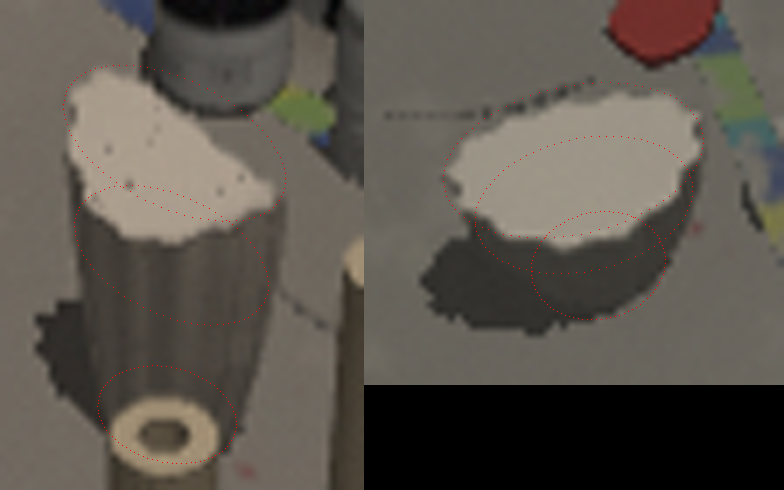

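The vase model at (0.682, 0.062, -0.12 rad) matches the body, foot and rim in both views; only the far rim dips. I'll plan the moves now.

```bash
cat > plan.py <<'E'
import numpy as np,sys,json
from cell import env
def plan(*wps,start=None):
    """wp: (x,y,z [mm], yaw of tool y [rad], grip mm, rows)"""
    s=env.read_state()
    R=np.array(s['tcp_rot']); p=np.array(s['eef_pos'])*1000; th=np.arctan2(R[1,1],R[0,1])
    print('now',p.round(1),round(th,3),'tz',R[:,2].round(4),'t',round(s['clock'],2))
    rows=[]
    for x,y,z,t,g,n in wps:
        T=np.array([x,y,z],float)
        for i in range(n):
            d=(T-p)/(n-i); a=-((t-th+np.pi)%(2*np.pi)-np.pi)/(n-i)
            tx=np.array([-np.sin(th),np.cos(th),0]); ty=np.array([np.cos(th),np.sin(th),0]); tz=np.array([0,0,-1.])
            r=np.array([d@tx,d@ty,d@tz]).round(0 if i<n-1 else 1)+0.; a=round(a,2 if i<n-1 else 3)+0.
            assert abs(r).max()<=62.5 and abs(a)<.188,(r,a)
            p=p+r[0]*tx+r[1]*ty+r[2]*tz; th-=a
            rows.append([*map(float,r),0,0,float(a),g])
    for i in range(0,len(rows),10): print(json.dumps([rows[i:i+10]]).replace('.0,',',').replace(' ',''))
E
python3 -c "
from plan import *
plan((682,62,230,-.12,85,15),(682,62,150,-.12,85,2))"
```

```text
now [229.4 581.4 242.3] 1.195 tz [ 0. -0. -1.] t 0.9
[[[-41,-21,1,0,0,0.09,85],[-42,-17,1,0,0,0.09,85],[-44,-14,1,0,0,0.09,85],[-45,-9,1,0,0,0.09,85],[-46,-5,1,0,0,0.09,85],[-46,-1,1,0,0,0.09,85],[-46,3,1,0,0,0.09,85],[-45,7,1,0,0,0.09,85],[-45,11,1,0,0,0.09,85],[-43,15,1,0,0,0.08,85]]]
[[[-42,18,0,0,0,0.09,85],[-40,22,1,0,0,0.08,85],[-39,25,0,0,0,0.09,85],[-36,28,1,0,0,0.08,85],[-34.1,31.6,0.3,0,0,0.085,85],[0,0,40,0,0,0,85],[0,0,40,0,0,0,85]]]
```

{"api": "servo_tool", "payload": {
  "targets": [
    [[-41,-21,1,0,0,0.09,85],[-42,-17,1,0,0,0.09,85],[-44,-14,1,0,0,0.09,85],[-45,-9,1,0,0,0.09,85],[-46,-5,1,0,0,0.09,85],[-46,-1,1,0,0,0.09,85],[-46,3,1,0,0,0.09,85],[-45,7,1,0,0,0.09,85],[-45,11,1,0,0,0.09,85],[-43,15,1,0,0,0.08,85]]
  ]
}}

```text
clock: 2.15
eef_pos: [0.5332, 0.2349, 0.2325]
tcp_rot: [[-0.298, 0.955, 0.0], [0.955, 0.298, 0.0], [0.0, 0.0, -1.0]]
force: [0.2, 0.9, 0.1]
opening: 0.085
finger_force: 0.0
```

{"api": "servo_tool", "payload": {
  "targets": [
    [[-42,18,0,0,0,0.09,85],[-40,22,1,0,0,0.08,85],[-39,25,0,0,0,0.09,85],[-36,28,1,0,0,0.08,85],[-34,32,0,0,0,0.085,85],[0,0,40,0,0,0,85],[0,0,40,0,0,0,85],[0,0,0,0,0,0,85]]
  ]
}}

```text
clock: 3.15
eef_pos: [0.6794, 0.0619, 0.1456]
tcp_rot: [[0.12, 0.993, -0.009], [0.993, -0.12, 0.0], [-0.001, -0.009, -1.0]]
force: [-1.1, 0.9, 0.6]
opening: 0.0848
finger_force: 0.0
```

```bash
python3 -c "
from plan import *
plan((682,62,82,-.12,85,2),(682,62,82,-.12,45,6),(682,62,202,-.12,45,3))
from fit import *
a,b=snap('scene'),snap('top')
cv2.imwrite('pics/m4.png',H([crop(a,230,75,100,95,4),crop(b,180,100,90,90,4)]))
"
```

```text
now [679.4  61.9 145.6] -0.12 tz [-8.8e-03  2.0e-04 -1.0e+00] t 3.15
[[[0,1,32,0,0,0,85],[0.4,1.6,31.6,0,0,0,85],[0,0,0,0,0,0,45],[0,0,0,0,0,0,45],[0,0,0,0,0,0,45],[0,0,0,0,0,0,45],[0,0,0,0,0,0,45],[0,0,0,0,0,0,45],[0,0,-40,0,0,0,45],[0,0,-40,0,0,0,45]]]
[[[0,0,-40,0,0,0,45]]]
```

View pics/m4.png

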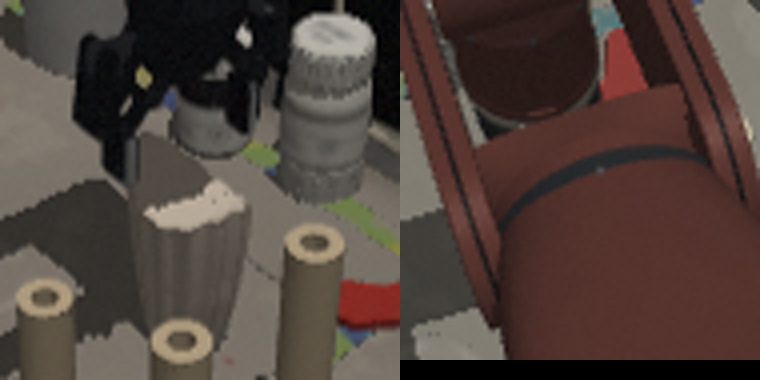

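The scene crop shows the open fingers above the vase rim, near finger at (118,170) and far one behind it. I descend in small rows so the force can be checked.

{"api": "servo_tool", "payload": {
  "targets": [
    [[0,0,8,0,0,0,85],[0,0,8,0,0,0,85],[0,0,0,0,0,0,85]]
  ]
}}

```text
clock: 3.62
eef_pos: [0.682, 0.0621, 0.1338]
tcp_rot: [[0.12, 0.993, -0.001], [0.993, -0.12, 0.0], [-0.0, -0.001, -1.0]]
force: [0.9, -0.4, 0.2]
opening: 0.0851
finger_force: 0.0
```

{"api": "servo_tool", "payload": {
  "targets": [
    [[0,0,17,0,0,0,85],[0,0,17,0,0,0,85],[0,0,16,0,0,0,85],[0,0,0,0,0,0,85]]
  ]
}}

```text
clock: 4.12
eef_pos: [0.6805, 0.0621, 0.0812]
tcp_rot: [[0.12, 0.993, -0.005], [0.993, -0.12, 0.0], [-0.0, -0.005, -1.0]]
force: [-0.7, 0.9, 0.1]
opening: 0.0848
finger_force: 0.0
```

{"api": "servo_tool", "payload": {
  "targets": [
    [[0,0,0,0,0,0,45],[0,0,0,0,0,0,45],[0,0,0,0,0,0,45],[0,0,0,0,0,0,45],[0,0,0,0,0,0,45]]
  ]
}}

```text
clock: 4.75
eef_pos: [0.6834, 0.062, 0.0855]
tcp_rot: [[0.12, 0.993, 0.002], [0.993, -0.12, -0.0], [0.0, 0.002, -1.0]]
force: [1.7, -0.1, 4.1]
opening: 0.0602
finger_force: 65.9
```

{"api": "servo_tool", "payload": {
  "targets": [
    [[0,0,-20,0,0,0,45],[0,0,-45,0,0,0,45],[0,0,-45,0,0,0,45],[0,0,-10,0,0,0,45],[0,0,0,0,0,0,45]]
  ]
}}

```text
clock: 5.38
eef_pos: [0.682, 0.0621, 0.2039]
tcp_rot: [[0.12, 0.993, -0.001], [0.993, -0.12, -0.0], [-0.0, -0.001, -1.0]]
force: [-0.7, 0.3, -4.8]
opening: 0.0599
finger_force: 66.6
```

```bash
python3 -c "
from plan import *
plan((464,276.7,204,-.036,45,8),(464,276.7,150,-.036,45,2))
from fit import *
a=snap('scene')
cv2.imwrite('pics/m5.png',crop(a,200,30,130,150,4))
"
```

```text
now [682.   62.1 203.9] -0.12 tz [-6.e-04 -0.e+00 -1.e+00] t 5.38
[[[23,-30,0,0,0,-0.01,45],[24,-30,0,0,0,-0.01,45],[24,-30,0,0,0,-0.01,45],[24,-30,0,0,0,-0.01,45],[25,-29,0,0,0,-0.01,45],[25,-29,0,0,0,-0.01,45],[25,-29,0,0,0,-0.01,45],[25.3,-28.4,-0.1,0,0,-0.014,45],[0,0,27,0,0,0,45],[0,0,27,0,0,0,45]]]
```

View pics/m5.png

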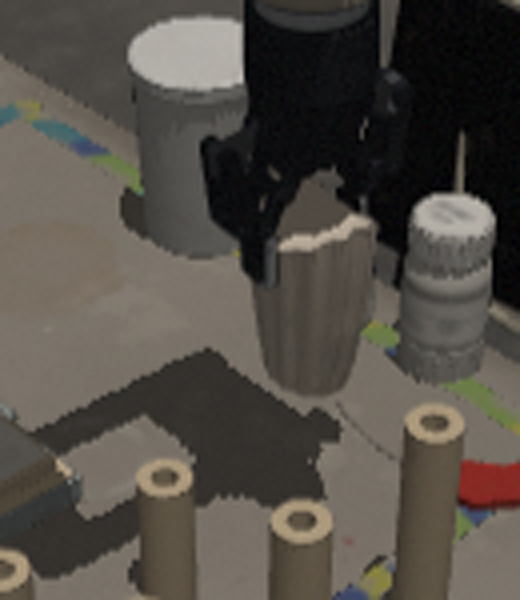

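The vase hangs upright in the fingers, foot at crop (310,390). Carrying it to the base.

{"api": "servo_tool", "payload": {
  "targets": [
    [[23,-30,0,0,0,-0.01,45],[24,-30,0,0,0,-0.01,45],[24,-30,0,0,0,-0.01,45],[24,-30,0,0,0,-0.01,45],[25,-29,0,0,0,-0.01,45],[25,-29,0,0,0,-0.01,45],[25,-29,0,0,0,-0.01,45],[25,-28,0,0,0,-0.014,45],[0,0,27,0,0,0,45],[0,0,27,0,0,0,45]]
  ]
}}

```text
clock: 6.68
eef_pos: [0.4627, 0.2763, 0.1472]
tcp_rot: [[0.035, 0.999, -0.004], [0.999, -0.035, -0.002], [-0.002, -0.003, -1.0]]
force: [-0.7, 0.1, -4.4]
opening: 0.06
finger_force: 67.3
```

{"api": "servo_tool", "payload": {
  "targets": [
    [[0,0,10,0,0,0,45],[0,0,0,0,0,0,45],[0,0,0,0,0,0,45]]
  ]
}}

```text
clock: 7.05
eef_pos: [0.4654, 0.2764, 0.141]
tcp_rot: [[0.036, 0.999, 0.001], [0.999, -0.036, 0.0], [0.0, 0.001, -1.0]]
force: [0.2, 0.8, -4.0]
opening: 0.0601
finger_force: 67.2
```

```bash
python3 -c "
from plan import *
plan((464,276.7,126,-.036,45,1),)
from fit import *
a,b=snap('scene'),snap('top')
q=(.464,.2767,-.036); P=vase_pts(q); P[:,2]+=.056
B=np.c_[T(q,SP),[.04]*3]
cv2.imwrite('pics/m6.png',H([crop(a,95,60,140,140,4,[(P,(0,0,255))])]))
"
```

```text
now [465.4 276.4 141. ] -0.036 tz [ 9.e-04  4.e-04 -1.e+00] t 7.05
[[[0.2,-1.4,15,0,0,0,45]]]
```

View pics/m6.png

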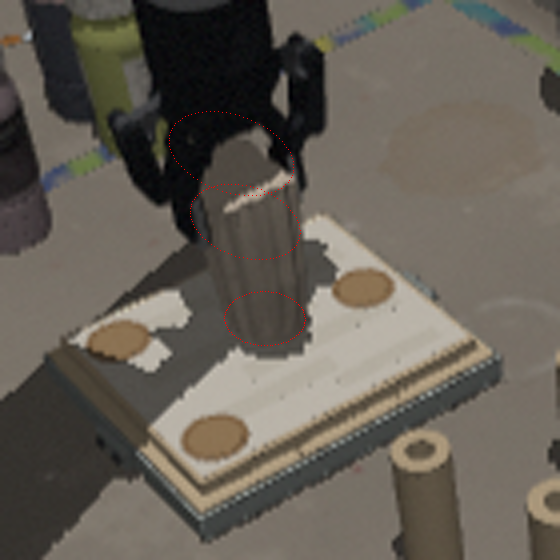

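The vase is over the base centre, and the foot bottom at crop (270,355) sits about 2 px below the model. That puts it roughly 4 mm toward -y, so I shift +4 mm, lower and release.

{"api": "servo_tool", "payload": {
  "targets": [
    [[4,0,10,0,0,0,45],[0,0,5,0,0,0,45],[0,0,0,0,0,0,45],[0,0,0,0,0,0,45]]
  ]
}}

```text
clock: 7.65
eef_pos: [0.465, 0.2805, 0.1254]
tcp_rot: [[0.036, 0.999, 0.0], [0.999, -0.036, 0.0], [0.0, 0.0, -1.0]]
force: [-1.8, 1.4, -0.9]
opening: 0.0599
finger_force: 67.4
```

{"api": "servo_tool", "payload": {
  "targets": [
    [[0,0,1,0,0,0,45],[0,0,0,0,0,0,45],[0,0,0,0,0,0,85],[0,0,0,0,0,0,85],[0,0,0,0,0,0,85],[0,0,-15,0,0,0,85],[0,0,-50,0,0,0,85],[0,0,-50,0,0,0,85]]
  ]
}}

```text
clock: 8.65
eef_pos: [0.4648, 0.2803, 0.2413]
tcp_rot: [[0.036, 0.999, -0.0], [0.999, -0.036, -0.0], [-0.0, -0.0, -1.0]]
force: [0.4, 0.0, -0.4]
opening: 0.085
finger_force: 0.0
```

```bash
python3 -c "
from plan import *
plan((672.7,-57.3,240,1.535,85,10),)
"
```

```text
now [464.8 280.3 241.3] -0.036 tz [-0.e+00 -1.e-04 -1.e+00] t 8.65
[[[-33,22,0,0,0,-0.16,85],[-36,16,0,0,0,-0.16,85],[-38,11,0,0,0,-0.16,85],[-39,4,0,0,0,-0.16,85],[-40,-2,0,0,0,-0.16,85],[-39,-8,0,0,0,-0.15,85],[-37,-14,0,0,0,-0.16,85],[-34,-20,0,0,0,-0.15,85],[-31,-25,1,0,0,-0.16,85],[-27.1,-29.4,0.3,0,0,-0.151,85]]]
```

{"api": "servo_tool", "payload": {
  "targets": [
    [[-33,22,0,0,0,-0.16,85],[-36,16,0,0,0,-0.16,85],[-38,11,0,0,0,-0.16,85],[-39,4,0,0,0,-0.16,85],[-40,-2,0,0,0,-0.16,85],[-39,-8,0,0,0,-0.15,85],[-37,-14,0,0,0,-0.16,85],[-34,-20,0,0,0,-0.15,85],[-31,-25,1,0,0,-0.16,85],[-27,-29,0,0,0,-0.15,85]]
  ]
}}

```text
clock: 9.9
eef_pos: [0.6736, -0.0581, 0.2395]
tcp_rot: [[-0.999, 0.032, 0.001], [0.032, 0.999, -0.0], [-0.001, -0.0, -1.0]]
force: [0.6, 0.0, -0.5]
opening: 0.0851
finger_force: 0.0
```

{"api": "servo_tool", "payload": {
  "targets": [
    [[0,0,40,0,0,0,85],[0,0,0,0,0,0,85],[0,0,0,0,0,0,85]]
  ]
}}

```text
clock: 10.28
eef_pos: [0.6731, -0.0565, 0.1997]
tcp_rot: [[-0.999, 0.036, 0.001], [0.036, 0.999, -0.0], [-0.001, -0.0, -1.0]]
force: [0.2, -0.7, 0.3]
opening: 0.085
finger_force: 0.0
```

```bash
python3 -c "
from plan import *
plan((672.7,-57.3,117,1.535,85,3),)
from fit import *
a,b=prep(snap('scene')),prep(snap('top'))
q,v=best(base_cost([a,b]),(.464,.2767,-.036),(.002,.002,.02)); print(q,v)
for s in (a,b): print('vase',[(w(s,d['location']).round(3).tolist(),round(d['conf'],2)) for d in env.pinpoint('vase',s)])
P=vase_pts(q); P[:,2]+=.04; A=[(P,(0,0,255))]
cv2.imwrite('pics/m7.png',H([crop(a,100,80,90,110,5,A),crop(b,135,200,85,105,4,A)]))
"
```

```text
now [673.1 -56.5 199.7] 1.534 tz [ 8.e-04 -1.e-04 -1.e+00] t 10.28
[[[0,0,28,0,0,0,85],[0,0,27,0,0,0,85],[0.4,-0.8,27.7,0,0,-0.001,85]]]
[ 0.46415146  0.27636441 -0.03734234] 276.0549621582031
vase [([0.467, 0.285, 0.041], 0.69)]
vase [([0.466, 0.282, 0.042], 0.6)]
```

View pics/m7.png

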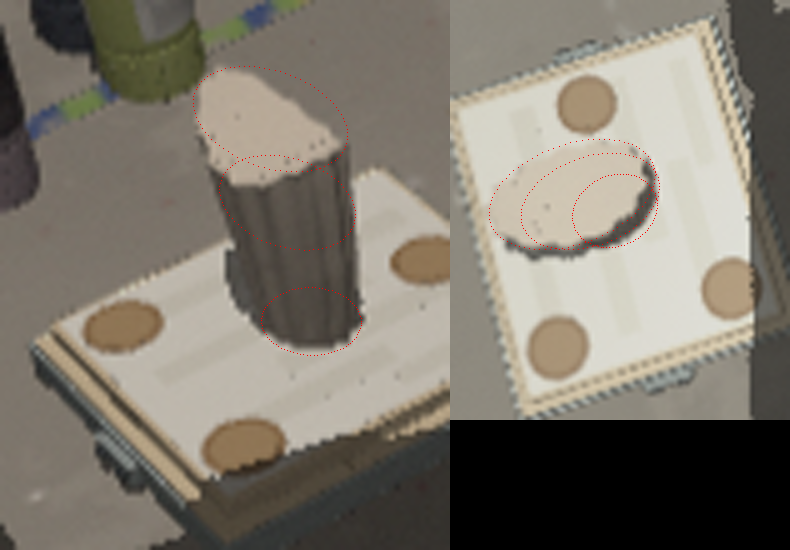

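The vase stands on the base centre. Rim and foot match the model within about 1 px in both views, and its long side runs across between the pair of spots. Now the first post.

{"api": "servo_tool", "payload": {
  "targets": [
    [[0,0,28,0,0,0,85],[0,0,27,0,0,0,85],[0,-1,28,0,0,0,85],[0,0,0,0,0,0,85],[0,0,0,0,0,0,25],[0,0,0,0,0,0,25],[0,0,0,0,0,0,25],[0,0,0,0,0,0,25],[0,0,0,0,0,0,25],[0,0,0,0,0,0,25]]
  ]
}}

```text
clock: 11.72
eef_pos: [0.674, -0.0579, 0.1172]
tcp_rot: [[-0.999, 0.037, 0.003], [0.037, 0.999, -0.0], [-0.003, -0.0, -1.0]]
force: [-0.4, 1.2, 6.7]
opening: 0.0346
finger_force: 59.9
```

{"api": "servo_tool", "payload": {
  "targets": [
    [[0,0,0,0,0,0,25],[0,0,-20,0,0,0,25],[0,0,-50,0,0,0,25],[0,0,-50,0,0,0,25],[0,0,0,0,0,0,25]]
  ]
}}

```text
clock: 12.35
eef_pos: [0.6757, -0.0584, 0.2427]
tcp_rot: [[-0.999, 0.037, 0.011], [0.037, 0.999, -0.002], [-0.011, -0.002, -1.0]]
force: [-1.0, -0.2, -2.4]
opening: 0.0348
finger_force: 60.2
```

```bash
python3 -c "
from plan import *
from fit import T,SP
B=T((.464,.2765,-.037),SP)*1000; print(B)
x,y=B[2]
plan((x,y,237,1.534,25,9),(x,y,180,1.534,25,2))
"
```

```text
[[388.34686153 341.3429074 ]
 [383.75990829 217.42777571]
 [541.94661509 273.61465844]]
now [675.7 -58.4 242.7] 1.534 tz [ 0.0106 -0.0023 -0.9999] t 12.35
[[[16,36,1,0,0,0,25],[16,36,1,0,0,0,25],[16,36,1,0,0,0,25],[16,36,0,0,0,0,25],[16,37,1,0,0,0,25],[16,36,0,0,0,0,25],[17,37,1,0,0,0,25],[16,36,0,0,0,0,25],[16.9,36.9,0.7,0,0,0,25],[0,0,28,0,0,0,25]]]
[[[0,0,29,0,0,0,25]]]
```

{"api": "servo_tool", "payload": {
  "targets": [
    [[16,36,0,0,0,0,25],[16,36,0,0,0,0,25],[16,36,0,0,0,0,25],[16,36,0,0,0,0,25],[16,36,0,0,0,0,25],[16,36,0,0,0,0,25],[16,36,0,0,0,0,25],[16,37,0,0,0,0,25],[15,37,0,0,0,0,25]]
  ]
}}

```text
clock: 13.48
eef_pos: [0.5403, 0.274, 0.234]
tcp_rot: [[-0.999, 0.037, -0.003], [0.037, 0.999, -0.001], [0.002, -0.001, -1.0]]
force: [1.0, 0.1, -1.7]
opening: 0.0346
finger_force: 60.3
```

{"api": "servo_tool", "payload": {
  "targets": [
    [[0,0,28,0,0,0,25],[0,0,28,0,0,0,25],[0,0,8,0,0,0,25],[0,0,0,0,0,0,25],[0,0,0,0,0,0,25]]
  ]
}}

```text
clock: 14.1
eef_pos: [0.5427, 0.2733, 0.1726]
tcp_rot: [[-0.999, 0.037, 0.002], [0.037, 0.999, 0.001], [-0.002, 0.001, -1.0]]
force: [1.1, 0.6, -2.5]
opening: 0.0348
finger_force: 60.5
```

```bash
python3 -c "
from plan import *
plan((542,273.6,158,1.534,25,1))
from fit import *
s=env.read_state(); p=s['eef_pos']
a=snap('scene'); t=np.arange(72)*np.pi/36
ring=lambda x,y,z,r:np.c_[x+r*np.cos(t),y+r*np.sin(t),np.full(72,z)]
z0=p[2]-.117
A=[(ring(p[0],p[1],z0,.018),(0,0,255)),(ring(p[0],p[1],z0+.152,.018),(0,0,255))]+[(ring(*b,.04,.0215),(0,255,0)) for b in T((.464,.2765,-.037),SP)]
cv2.imwrite('pics/m8.png',crop(a,135,60,90,100,6,A))
"
```

```text
now [542.7 273.3 172.6] 1.534 tz [ 1.8e-03  6.0e-04 -1.0e+00] t 14.1
[[[0.7,0.3,14.6,0,0,0,25]]]
```

View pics/m8.png

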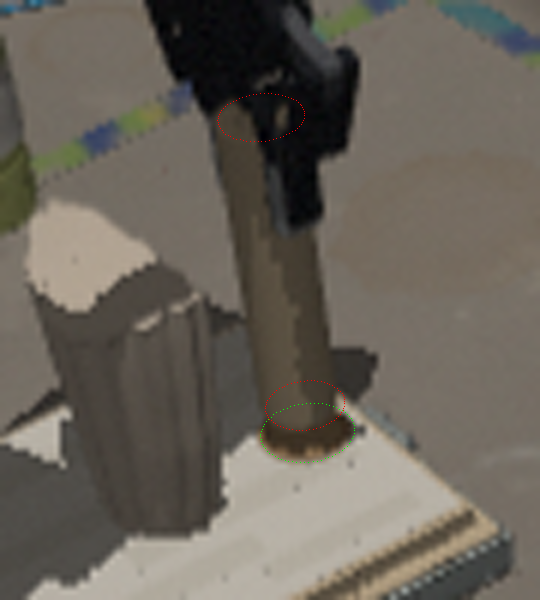

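The post hangs over the single spot, about 1–1.5 px left of the model (roughly 3 mm toward -x). I shift +2 mm in x, lower and release.

{"api": "servo_tool", "payload": {
  "targets": [
    [[-2,0,10,0,0,0,25],[0,0,5,0,0,0,25],[0,0,0,0,0,0,25],[0,0,0,0,0,0,25]]
  ]
}}

```text
clock: 14.65
eef_pos: [0.5446, 0.2732, 0.1572]
tcp_rot: [[-0.999, 0.037, 0.002], [0.037, 0.999, 0.0], [-0.002, 0.0, -1.0]]
force: [-1.0, -1.0, 4.0]
opening: 0.0354
finger_force: 60.9
```

{"api": "servo_tool", "payload": {
  "targets": [
    [[0,0,1,0,0,0,25],[0,0,0,0,0,0,60],[0,0,0,0,0,0,60],[0,0,0,0,0,0,60],[0,0,-20,0,0,0,60],[0,0,-60,0,0,0,60],[0,0,-10,0,0,0,60],[0,0,0,0,0,0,60],[0,0,0,0,0,0,60]]
  ]
}}

```text
clock: 15.78
eef_pos: [0.5431, 0.2729, 0.244]
tcp_rot: [[-0.999, 0.037, -0.002], [0.037, 0.999, -0.001], [0.002, -0.001, -1.0]]
force: [-0.4, 0.2, 0.3]
opening: 0.0599
finger_force: 0.0
```

```bash
python3 -c "
from plan import *
plan((556.1,-65.2,240,1.534,85,8),(556.1,-65.2,190,1.534,85,1))
"
```

```text
now [543.1 272.9 244. ] 1.534 tz [-2.e-03 -7.e-04 -1.e+00] t 15.78
[[[-3,-42,1,0,0,0,85],[-3,-42,0,0,0,0,85],[-3,-42,1,0,0,0,85],[-3,-42,0,0,0,0,85],[-3,-42,1,0,0,0,85],[-3,-42,0,0,0,0,85],[-4,-43,1,0,0,0,85],[-3.4,-42.4,0,0,0,0,85],[0,0,50,0,0,0,85]]]
```

{"api": "servo_tool", "payload": {
  "targets": [
    [[-3,-42,1,0,0,0,85],[-3,-42,0,0,0,0,85],[-3,-42,1,0,0,0,85],[-3,-42,0,0,0,0,85],[-3,-42,1,0,0,0,85],[-3,-42,0,0,0,0,85],[-3,-43,1,0,0,0,85],[-3,-42,0,0,0,0,85],[0,0,40,0,0,0,85],[0,0,0,0,0,0,85]]
  ]
}}

```text
clock: 17.02
eef_pos: [0.552, -0.0642, 0.1963]
tcp_rot: [[-0.999, 0.038, -0.01], [0.038, 0.999, 0.003], [0.01, 0.002, -1.0]]
force: [0.5, 0.8, -0.3]
opening: 0.0852
finger_force: 0.0
```

{"api": "servo_tool", "payload": {
  "targets": [
    [[0,0,0,0,0,0,85],[0,0,0,0,0,0,85]]
  ]
}}

```text
clock: 17.27
eef_pos: [0.5563, -0.0641, 0.2027]
tcp_rot: [[-0.999, 0.036, 0.002], [0.036, 0.999, -0.0], [-0.002, -0.0, -1.0]]
force: [-1.1, -0.0, 0.5]
opening: 0.0849
finger_force: 0.0
```

```bash
python3 -c "
from plan import *
plan((556.1,-65.2,117,1.534,85,3))
from fit import *
a,b=prep(snap('scene')),prep(snap('top'))
q=(.464,.2765,-.037)
for ss in([a,b],[a],[b]):
    p,v=best(post_cost(ss,.192),(.542,.2736),(.006,.006)); print('post on base',p,v,'want',T(q,SP)[2])
    p,v=best(post_cost(ss,.152),(.4389,-.0628),(.003,.003)); print('post c',p,v)
"
```

```text
now [556.3 -64.1 202.7] 1.535 tz [ 1.9e-03 -5.0e-04 -1.0e+00] t 17.27
[[[0,0,29,0,0,0,85],[0,-1,28,0,0,0,85],[0.1,-0.1,28.7,0,0,0.001,85]]]
post on base [0.54413532 0.27452457] 165.84457397460938 want [0.54194662 0.27361466]
post c [ 0.43832959 -0.06211842] 86.42445373535156
post on base [0.54292098 0.27515186] 70.80094909667969 want [0.54194662 0.27361466]
post c [ 0.4383131  -0.06211252] 85.89532470703125
post on base [0.54491639 0.27388317] 101.21975708007812 want [0.54194662 0.27361466]
post c [ 0.43943611 -0.06501114] 0.8365345001220703
```

{"api": "servo_tool", "payload": {
  "targets": [
    [[0,0,29,0,0,0,85],[0,-1,28,0,0,0,85],[0,0,28,0,0,0,85],[0,0,0,0,0,0,25],[0,0,0,0,0,0,25],[0,0,0,0,0,0,25],[0,0,0,0,0,0,25],[0,0,0,0,0,0,25],[0,0,0,0,0,0,25],[0,0,0,0,0,0,25]]
  ]
}}

```text
clock: 18.62
eef_pos: [0.557, -0.0658, 0.1185]
tcp_rot: [[-0.999, 0.037, 0.004], [0.037, 0.999, -0.001], [-0.004, -0.001, -1.0]]
force: [-0.2, 0.3, 6.6]
opening: 0.0349
finger_force: 60.0
```

{"api": "servo_tool", "payload": {
  "targets": [
    [[0,0,-20,0,0,0,25],[0,0,-50,0,0,0,25],[0,0,-50,0,0,0,25],[0,0,-25,0,0,0,25],[0,0,0,0,0,0,25],[0,0,0,0,0,0,25],[0,0,0,0,0,0,25]]
  ]
}}

```text
clock: 19.5
eef_pos: [0.5543, -0.0652, 0.2589]
tcp_rot: [[-0.999, 0.037, -0.004], [0.037, 0.999, 0.001], [0.004, 0.001, -1.0]]
force: [0.4, -0.9, -2.2]
opening: 0.0349
finger_force: 60.2
```

```bash
python3 -c "
from plan import *
plan((383.8,217.4,262,1.534,25,8),(383.8,217.4,175,1.534,25,2))
"
```

```text
now [554.3 -65.2 258.9] 1.534 tz [-0.0038  0.001  -1.    ] t 19.5
[[[23,35,0,0,0,0,25],[23,34,0,0,0,0,25],[22,35,-1,0,0,0,25],[23,34,0,0,0,0,25],[22,35,-1,0,0,0,25],[23,34,0,0,0,0,25],[22,35,-1,0,0,0,25],[22.8,34.2,-0.1,0,0,0,25],[0,0,44,0,0,0,25],[0,0,43,0,0,0,25]]]
```

{"api": "servo_tool", "payload": {
  "targets": [
    [[23,35,0,0,0,0,25],[23,34,0,0,0,0,25],[22,35,0,0,0,0,25],[23,34,0,0,0,0,25],[23,35,0,0,0,0,25],[23,34,0,0,0,0,25],[22,35,0,0,0,0,25],[23,34,0,0,0,0,25],[0,0,44,0,0,0,25],[0,0,43,0,0,0,25]]
  ]
}}

```text
clock: 20.75
eef_pos: [0.383, 0.2175, 0.1726]
tcp_rot: [[-0.999, 0.035, -0.0], [0.035, 0.999, -0.0], [0.0, -0.0, -1.0]]
force: [0.3, 0.9, -2.9]
opening: 0.0347
finger_force: 60.6
```

{"api": "servo_tool", "payload": {
  "targets": [
    [[0,0,0,0,0,0,25],[0,0,0,0,0,0,25],[0,0,0,0,0,0,25]]
  ]
}}

```text
clock: 21.12
eef_pos: [0.3852, 0.2173, 0.1764]
tcp_rot: [[-0.999, 0.037, 0.003], [0.037, 0.999, 0.001], [-0.003, 0.001, -1.0]]
force: [-0.4, -0.5, -2.0]
opening: 0.0348
finger_force: 60.6
```

{"api": "servo_tool", "payload": {
  "targets": [
    [[0,0,10,0,0,0,25],[0,0,6,0,0,0,25],[0,0,0,0,0,0,25],[0,0,0,0,0,0,25],[0,0,1,0,0,0,25],[0,0,0,0,0,0,25]]
  ]
}}

```text
clock: 21.88
eef_pos: [0.3843, 0.2171, 0.1585]
tcp_rot: [[-0.999, 0.037, 0.001], [0.037, 0.999, 0.0], [-0.001, 0.0, -1.0]]
force: [-2.0, -0.2, 7.0]
opening: 0.0349
finger_force: 61.8
```

{"api": "servo_tool", "payload": {
  "targets": [
    [[0,0,0,0,0,0,60],[0,0,0,0,0,0,60],[0,0,0,0,0,0,60],[0,0,-20,0,0,0,60],[0,0,-60,0,0,0,60],[0,0,-10,0,0,0,60],[0,0,0,0,0,0,60],[0,0,0,0,0,0,60]]
  ]
}}

```text
clock: 22.88
eef_pos: [0.3828, 0.2167, 0.2455]
tcp_rot: [[-0.999, 0.037, -0.003], [0.037, 0.999, -0.001], [0.003, -0.001, -1.0]]
force: [-0.5, 0.0, 0.1]
opening: 0.0604
finger_force: 0.0
```

```bash
python3 -c "
from plan import *
plan((438.9,-62.8,248,1.534,85,7),(438.9,-62.8,200,1.534,85,1))
"
```

```text
now [382.8 216.7 245.5] 1.534 tz [-0.0027 -0.001  -1.    ] t 22.88
[[[-9,-40,0,0,0,0,85],[-10,-40,0,0,0,0,85],[-9,-39,0,0,0,0,85],[-10,-40,-1,0,0,0,85],[-9,-39,0,0,0,0,85],[-10,-40,-1,0,0,0,85],[-9.3,-39.2,-0.5,0,0,0,85],[0,0,48,0,0,0,85]]]
```

{"api": "servo_tool", "payload": {
  "targets": [
    [[-9,-40,0,0,0,0,85],[-10,-40,0,0,0,0,85],[-9,-39,0,0,0,0,85],[-9,-40,0,0,0,0,85],[-9,-39,0,0,0,0,85],[-10,-40,0,0,0,0,85],[-9,-39,0,0,0,0,85],[0,0,40,0,0,0,85],[0,0,0,0,0,0,85],[0,0,0,0,0,0,85]]
  ]
}}

```text
clock: 24.12
eef_pos: [0.4382, -0.0618, 0.2072]
tcp_rot: [[-0.999, 0.036, -0.001], [0.036, 0.999, 0.001], [0.001, 0.0, -1.0]]
force: [-0.2, 0.3, -0.4]
opening: 0.0849
finger_force: 0.0
```

```bash
python3 -c "
from plan import *
plan((438.9,-62.8,117,1.534,85,3))
from fit import *
a,b=prep(snap('scene')),prep(snap('top'))
q=(.464,.2765,-.037)
for i in(1,2):
    p,v=best(post_cost([a,b],.192),T(q,SP)[i],(.006,.006)); print('post on base',p,v,'want',T(q,SP)[i])
"
```

```text
now [438.2 -61.8 207.2] 1.535 tz [-1.3e-03  5.0e-04 -1.0e+00] t 24.12
[[[0,0,30,0,0,0,85],[0,0,30,0,0,0,85],[-0.8,-1,30.2,0,0,0.001,85]]]
post on base [0.38417456 0.21776922] 167.65386962890625 want [0.38375991 0.21742778]
post on base [0.54416767 0.27459397] 160.5594940185547 want [0.54194662 0.27361466]
```

Post 2 is within 0.5 mm and post 1 within 2.4 mm. Next, the third post.

{"api": "servo_tool", "payload": {
  "targets": [
    [[0,0,30,0,0,0,85],[0,-1,30,0,0,0,85],[0,0,30,0,0,0,85],[0,0,0,0,0,0,25],[0,0,0,0,0,0,25],[0,0,0,0,0,0,25],[0,0,0,0,0,0,25],[0,0,0,0,0,0,25],[0,0,0,0,0,0,25],[0,0,0,0,0,0,25]]
  ]
}}

```text
clock: 25.48
eef_pos: [0.4402, -0.0636, 0.1195]
tcp_rot: [[-0.999, 0.037, 0.004], [0.037, 0.999, -0.001], [-0.004, -0.001, -1.0]]
force: [-0.5, -0.2, 7.4]
opening: 0.0346
finger_force: 60.0
```

{"api": "servo_tool", "payload": {
  "targets": [
    [[0,0,-20,0,0,0,25],[0,0,-50,0,0,0,25],[0,0,-50,0,0,0,25],[0,0,-50,0,0,0,25],[0,0,-50,0,0,0,25],[0,0,0,0,0,0,25],[0,0,0,0,0,0,25],[0,0,0,0,0,0,25]]
  ]
}}

```text
clock: 26.48
eef_pos: [0.4375, -0.0629, 0.3351]
tcp_rot: [[-0.999, 0.037, -0.004], [0.037, 0.999, 0.001], [0.004, 0.001, -1.0]]
force: [-0.2, 0.1, -3.2]
opening: 0.035
finger_force: 60.5
```

```bash
python3 -c "
from plan import *
plan((388.3,341.3,337,1.534,25,9),(388.3,341.3,177,1.534,25,3))
"
```

```text
now [437.5 -62.9 335.1] 1.534 tz [-0.0037  0.0012 -1.    ] t 26.48
[[[7,45,0,0,0,0,25],[7,45,0,0,0,0,25],[7,45,0,0,0,0,25],[7,45,0,0,0,0,25],[7,44,0,0,0,0,25],[7,45,0,0,0,0,25],[7,44,-1,0,0,0,25],[8,45,0,0,0,0,25],[7,44.1,-0.9,0,0,0,25],[0,0,53,0,0,0,25]]]
[[[0,0,53,0,0,0,25],[0,0,54,0,0,0,25]]]
```

{"api": "servo_tool", "payload": {
  "targets": [
    [[7,45,0,0,0,0,25],[7,45,0,0,0,0,25],[7,45,0,0,0,0,25],[7,45,0,0,0,0,25],[7,44,0,0,0,0,25],[8,45,0,0,0,0,25],[7,44,0,0,0,0,25],[8,45,0,0,0,0,25],[7,44,0,0,0,0,25],[0,0,53,0,0,0,25]]
  ]
}}

```text
clock: 27.72
eef_pos: [0.3892, 0.3448, 0.2863]
tcp_rot: [[-0.999, 0.033, 0.005], [0.033, 0.999, 0.005], [-0.005, 0.005, -1.0]]
force: [0.9, 0.9, -2.7]
opening: 0.0347
finger_force: 61.2
```

{"api": "servo_tool", "payload": {
  "targets": [
    [[0,0,53,0,0,0,25],[0,0,54,0,0,0,25],[0,0,0,0,0,0,25],[0,0,0,0,0,0,25],[0,0,0,0,0,0,25],[0,0,0,0,0,0,25]]
  ]
}}

```text
clock: 28.48
eef_pos: [0.3894, 0.3416, 0.1796]
tcp_rot: [[-0.999, 0.037, 0.003], [0.037, 0.999, 0.002], [-0.003, 0.002, -1.0]]
force: [0.6, 0.4, -1.9]
opening: 0.0349
finger_force: 61.2
```

{"api": "servo_tool", "payload": {
  "targets": [
    [[0,0,12,0,0,0,25],[0,0,5,0,0,0,25],[0,0,0,0,0,0,25],[0,0,0,0,0,0,25],[0,0,1,0,0,0,25],[0,0,0,0,0,0,25]]
  ]
}}

```text
clock: 29.22
eef_pos: [0.3883, 0.3409, 0.1596]
tcp_rot: [[-0.999, 0.037, 0.0], [0.037, 0.999, -0.0], [-0.0, -0.0, -1.0]]
force: [-0.4, -1.4, 0.6]
opening: 0.0347
finger_force: 61.8
```

{"api": "servo_tool", "payload": {
  "targets": [
    [[0,0,0.7,0,0,0,25],[0,0,0,0,0,0,60],[0,0,0,0,0,0,60],[0,0,0,0,0,0,60],[0,0,-20,0,0,0,60],[0,0,-60,0,0,0,60],[0,0,-10,0,0,0,60],[0,0,0,0,0,0,60],[0,0,0,0,0,0,60]]
  ]
}}

```text
clock: 30.35
eef_pos: [0.3874, 0.3404, 0.2467]
tcp_rot: [[-0.999, 0.037, -0.003], [0.037, 0.999, -0.002], [0.002, -0.002, -1.0]]
force: [-0.7, -0.0, -1.0]
opening: 0.0598
finger_force: 0.0
```

```bash
python3 -c "
from plan import *
plan((472.1,-297,240,1.4948,50,14),(472.1,-297,80,1.4948,50,3))
"
```

```text
now [387.4 340.4 246.7] 1.534 tz [-0.0025 -0.0016 -1.    ] t 30.35
[[[-8,-45,0,0,0,0,50],[-8,-45,1,0,0,0,50],[-8,-45,0,0,0,0,50],[-8,-45,1,0,0,0,50],[-8,-45,0,0,0,0,50],[-8,-45,1,0,0,0,50],[-8,-45,0,0,0,0,50],[-7,-46,1,0,0,0.01,50],[-8,-45,0,0,0,0,50],[-8,-45,1,0,0,0.01,50]]]
[[[-8,-46,0,0,0,0,50],[-9,-45,1,0,0,0.01,50],[-9,-45,0,0,0,0,50],[-8.5,-45.9,0.7,0,0,0.009,50],[0,0,53,0,0,0,50],[0,0,53,0,0,0,50],[0,0,54,0,0,0,50]]]
```

{"api": "servo_tool", "payload": {
  "targets": [
    [[-8,-45,0,0,0,0,50],[-8,-45,0,0,0,0,50],[-8,-45,0,0,0,0,50],[-8,-45,0,0,0,0,50],[-8,-45,0,0,0,0,50],[-8,-45,0,0,0,0,50],[-8,-45,0,0,0,0,50],[-7,-46,0,0,0,0.01,50],[-8,-45,0,0,0,0,50],[-8,-45,0,0,0,0.01,50]]
  ]
}}

```text
clock: 31.6
eef_pos: [0.4488, -0.114, 0.2467]
tcp_rot: [[-0.998, 0.057, -0.003], [0.057, 0.998, 0.001], [0.003, 0.001, -1.0]]
force: [0.9, 0.6, -0.7]
opening: 0.0502
finger_force: 0.0
```

{"api": "servo_tool", "payload": {
  "targets": [
    [[-8,-46,0,0,0,0,50],[-8,-45,0,0,0,0.01,50],[-8,-45,0,0,0,0,50],[-8,-45,0,0,0,0.01,50],[0,0,53,0,0,0,50],[0,0,53,0,0,0,50],[0,0,54,0,0,0,50],[0,0,0,0,0,0,50],[0,0,0,0,0,0,50],[0,0,0,0,0,0,50]]
  ]
}}

```text
clock: 32.85
eef_pos: [0.4722, -0.2967, 0.0915]
tcp_rot: [[-0.997, 0.077, 0.004], [0.077, 0.997, -0.003], [-0.004, -0.003, -1.0]]
force: [-0.3, -0.6, 0.1]
opening: 0.0501
finger_force: 0.0
```

```bash
python3 -c "
from plan import *
plan((472.1,-297,16,1.4945,50,3))
from fit import *
a,b=prep(snap('scene')),prep(snap('top'))
q=(.464,.2765,-.037)
for i in range(3):
    p,v=best(post_cost([a,b],.192),T(q,SP)[i],(.006,.006)); print('post on base',p,v,'want',T(q,SP)[i])
cv2.imwrite('pics/m9.png',np.vstack([H([crop(a,95,80,130,120,3),crop(b,130,190,110,120,3)]),H([crop(a,250,180,135,120,3),crop(b,310,130,110,100,3)])])[:,:795])
"
```

```text
now [ 472.2 -296.7   91.5] 1.494 tz [ 0.0037 -0.0031 -1.    ] t 32.85
[[[0,0,25,0,0,0,50],[0,0,25,0,0,0,50],[0,-0.3,25.5,0,0,0,50]]]
post on base [0.38802972 0.34208327] 184.9810028076172 want [0.38834686 0.34134291]
post on base [0.38403013 0.21782375] 184.0489044189453 want [0.38375991 0.21742778]
post on base [0.54493594 0.27395675] 94.6875 want [0.54194662 0.27361466]Traceback (most recent call last):
  File "<string>", line 9, in <module>
    cv2.imwrite('pics/m9.png',np.vstack([H([crop(a,95,80,130,120,3),crop(b,130,190,110,120,3)]),H([crop(a,250,180,135,120,3),crop(b,310,130,110,100,3)])])[:,:795])
                              ~~~~~~~~~^^^^^^^^^^^^^^^^^^^^^^^^^^^^^^^^^^^^^^^^^^^^^^^^^^^^^^^^^^^^^^^^^^^^^^^^^^^^^^^^^^^^^^^^^^^^^^^^^^^^^^^^^^^^^^^^^^^
    return _nx.concatenate(arrs, 0, dtype=dtype, casting=casting)
           ~~~~~~~~~~~~~~~^^^^^^^^^^^^^^^^^^^^^^^^^^^^^^^^^^^^^^^
ValueError: all the input array dimensions except for the concatenation axis must match exactly, but along dimension 1, the array at index 0 has size 720 and the array at index 1 has size 735
```

```bash
python3 -c "
import cv2;i=cv2.imread('pics/m9.png');print(i.shape);cv2.imwrite('pics/m9b.png',cv2.resize(i,None,fx=.83,fy=.83))"
```

```text
[ WARN:0@0.009] global loadsave.cpp:275 findDecoder imread_('pics/m9.png'): can't open/read file: check file path/integrity
Traceback (most recent call last):
AttributeError: 'NoneType' object has no attribute 'shape'
```

All three posts stand within 2.5 mm of their spot centres. Next I lower onto the shelf rib.

{"api": "servo_tool", "payload": {
  "targets": [
    [[0,0,30,0,0,0,50],[0,0,30,0,0,0,50],[0,0,0,0,0,0,50],[0,0,0,0,0,0,50],[0,0,0,0,0,0,50],[0,0,0,0,0,0,50]]
  ]
}}

```text
clock: 33.7
eef_pos: [0.4713, -0.296, 0.0299]
tcp_rot: [[-0.997, 0.077, 0.002], [0.077, 0.997, -0.001], [-0.002, -0.001, -1.0]]
force: [-0.2, 0.0, -0.3]
opening: 0.05
finger_force: 0.0
```

```bash
python3 -c "
from plan import *
plan((472.1,-297,14,1.4945,50,1))
from fit import *
a=snap('scene')
cv2.imwrite('pics/m9.png',crop(a,250,180,140,150,4))
"
```

```text
now [ 471.3 -296.    29.9] 1.494 tz [ 0.0017 -0.0014 -1.    ] t 33.7
[[[-0.9,-0.9,15.9,0,0,0,50]]]
```

View pics/m9.png

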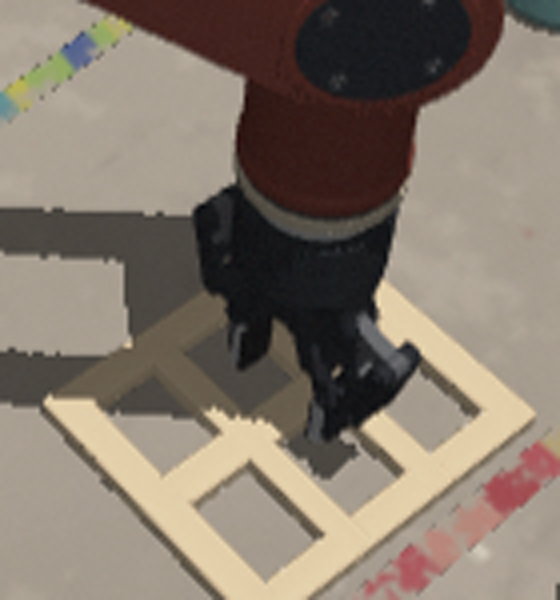

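The fingers straddle the middle rib over the two centre windows, at crop (245,355) and (325,430). Lower and close.

{"api": "servo_tool", "payload": {
  "targets": [
    [[-1,-1,8,0,0,0,50],[0,0,6,0,0,0,50],[0,0,0,0,0,0,50],[0,0,0,0,0,0,50],[0,0,0,0,0,0,12],[0,0,0,0,0,0,12],[0,0,0,0,0,0,12],[0,0,0,0,0,0,12],[0,0,0,0,0,0,12]]
  ]
}}

```text
clock: 34.88
eef_pos: [0.4718, -0.297, 0.0153]
tcp_rot: [[-0.997, 0.077, 0.001], [0.077, 0.997, -0.001], [-0.001, -0.001, -1.0]]
force: [-0.1, -0.8, 5.7]
opening: 0.0201
finger_force: 60.3
```

{"api": "servo_tool", "payload": {
  "targets": [
    [[0,0,-10,0,0,0,12],[0,0,-40,0,0,0,12],[0,0,-50,0,0,0,12],[0,0,-50,0,0,0,12],[0,0,-50,0,0,0,12],[0,0,-50,0,0,0,12],[0,0,-20,0,0,0,12],[0,0,0,0,0,0,12],[0,0,0,0,0,0,12],[0,0,0,0,0,0,12]]
  ]
}}

```text
clock: 36.12
eef_pos: [0.4705, -0.2957, 0.2816]
tcp_rot: [[-0.997, 0.077, -0.004], [0.077, 0.997, 0.003], [0.004, 0.003, -1.0]]
force: [0.5, -0.5, -6.3]
opening: 0.0199
finger_force: 60.1
```

```bash
python3 -c "
from plan import *
import numpy as np
plan((464,276.5,284,np.pi/2-.037,12,16))
"
```

```text
now [ 470.5 -295.7  281.6] 1.494 tz [-0.0037  0.0032 -1.    ] t 36.12
[[[3,36,0,0,0,0,12],[3,36,0,0,0,0,12],[3,36,0,0,0,0,12],[3,36,0,0,0,0,12],[3,36,0,0,0,0,12],[3,35,0,0,0,0,12],[3,36,0,0,0,0,12],[3,35,0,0,0,0,12],[3,36,0,0,0,0,12],[3,35,0,0,0,-0.01,12]]]
[[[3,36,0,0,0,0,12],[3,35,0,0,0,-0.01,12],[3,36,-1,0,0,0,12],[3,35,0,0,0,-0.01,12],[2,36,-1,0,0,0,12],[2.1,35.4,-0.4,0,0,-0.01,12]]]
```

{"api": "servo_tool", "payload": {
  "targets": [
    [[3,18,0,0,0,0,12],[3,36,0,0,0,0,12],[3,40,0,0,0,0,12],[3,40,0,0,0,0,12],[3,40,0,0,0,0,12],[3,40,0,0,0,0,12],[3,40,0,0,0,0,12],[3,40,0,0,0,0,12],[3,40,0,0,0,-0.01,12],[3,40,0,0,0,-0.01,12]]
  ]
}}

```text
clock: 37.38
eef_pos: [0.4688, 0.0807, 0.2841]
tcp_rot: [[-0.998, 0.056, -0.001], [0.056, 0.998, 0.0], [0.001, 0.0, -1.0]]
force: [0.7, 1.0, -6.2]
opening: 0.0201
finger_force: 60.1
```

{"api": "servo_tool", "payload": {
  "targets": [
    [[3,40,0,0,0,-0.01,12],[3,40,0,0,0,-0.01,12],[3,40,0,0,0,0,12],[3,40,0,0,0,0,12],[3,25,0,0,0,0,12],[1,12,0,0,0,0,12],[0,0,0,0,0,0,12],[0,0,0,0,0,0,12],[0,0,0,0,0,0,12]]
  ]
}}

```text
clock: 38.5
eef_pos: [0.4625, 0.2753, 0.2846]
tcp_rot: [[-0.999, 0.038, 0.0], [0.038, 0.999, -0.0], [-0.0, -0.0, -1.0]]
force: [0.2, -0.3, -5.3]
opening: 0.0203
finger_force: 60.2
```

{"api": "servo_tool", "payload": {
  "targets": [
    [[0,0,25,0,0,0,12],[0,0,25,0,0,0,12],[0,0,0,0,0,0,12],[0,0,0,0,0,0,12],[0,0,0,0,0,0,12],[0,0,0,0,0,0,12],[0,0,0,0,0,0,12],[0,0,0,0,0,0,12]]
  ]
}}

```text
clock: 39.5
eef_pos: [0.4623, 0.2762, 0.2347]
tcp_rot: [[-0.999, 0.037, 0.0], [0.037, 0.999, 0.0], [-0.0, 0.0, -1.0]]
force: [-0.2, 0.1, -6.0]
opening: 0.02
finger_force: 60.2
```

```bash
python3 -c "
from plan import *
plan((464,276.5,208,np.pi/2-.037,12,1))
from fit import *
s=env.read_state(); z=s['eef_pos'][2]-.015+.014; print('top z',z)
a,b=prep(snap('scene')),prep(snap('top'))
q=(.464,.2765,-.037)
for ss in([a,b],[a],[b]): print(best(shelf_cost(ss,z),q,(.005,.005,.05)))
P=rect(-.1,.1,-.085,.085); P=np.c_[T(q,P),np.full(len(P),z)]
cv2.imwrite('pics/m10.png',H([crop(a,80,40,160,160,3,[(P,(0,0,255))]),crop(b,110,180,130,150,2,[(P,(0,0,255))])]))
"
```

```text
now [462.3 276.2 234.7] 1.534 tz [ 2.e-04  1.e-04 -1.e+00] t 39.5
[[[-1.7,0.3,26.7,0,0,0,12]]]
top z 0.23373776510021455
(array([ 0.46178702,  0.27946054, -0.04384448]), np.float64(161.67559814453125))
(array([ 0.46110915,  0.27634137, -0.04109823]), np.float64(109.94134521484375))
(array([ 0.46340013,  0.27987967, -0.03881365]), np.float64(63.435096740722656))
```

View pics/m10.png

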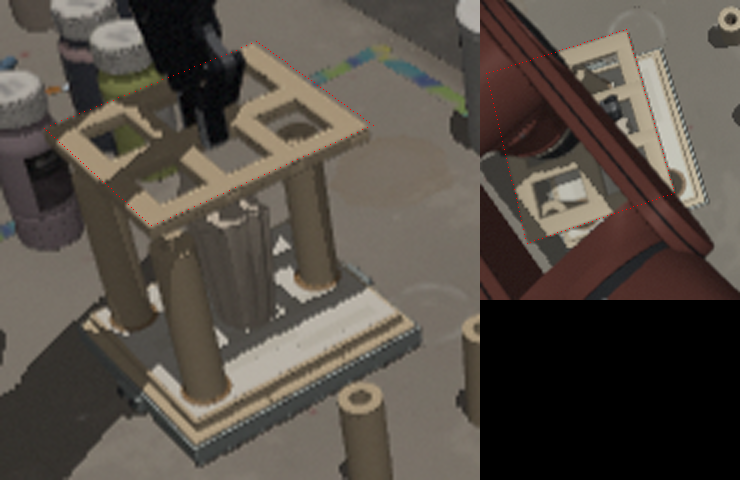

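The shelf hangs level, its outline matching the target over all three posts and the vase. I shift 2 mm in +x and lower to contact.

{"api": "servo_tool", "payload": {
  "targets": [
    [[-2,0,12,0,0,0,12],[0,0,10,0,0,0,12],[0,0,3,0,0,0,12],[0,0,1,0,0,0,12],[0,0,0,0,0,0,12],[0,0,0,0,0,0,12],[0,0,0,0,0,0,12]]
  ]
}}

```text
clock: 40.48
eef_pos: [0.4644, 0.2762, 0.2089]
tcp_rot: [[-0.999, 0.037, 0.001], [0.037, 0.999, 0.0], [-0.001, 0.0, -1.0]]
force: [-0.1, -0.2, -5.6]
opening: 0.02
finger_force: 60.2
```

{"api": "servo_tool", "payload": {
  "targets": [
    [[0,0,1,0,0,0,12],[0,0,0,0,0,0,12],[0,0,0.5,0,0,0,12],[0,0,0,0,0,0,12],[0,0,0,0,0,0,12]]
  ]
}}

```text
clock: 41.1
eef_pos: [0.4643, 0.2761, 0.2073]
tcp_rot: [[-0.999, 0.037, 0.0], [0.037, 0.999, 0.0], [-0.0, 0.0, -1.0]]
force: [-0.2, 0.2, -3.2]
opening: 0.0197
finger_force: 60.4
```

{"api": "servo_tool", "payload": {
  "targets": [
    [[0,0,0.5,0,0,0,12],[0,0,0,0,0,0,12],[0,0,0,0,0,0,50],[0,0,0,0,0,0,50],[0,0,0,0,0,0,50],[0,0,0,0,0,0,50],[0,0,-10,0,0,0,50],[0,0,-40,0,0,0,50],[0,0,-60,0,0,0,50]]
  ]
}}

```text
clock: 42.22
eef_pos: [0.4632, 0.2757, 0.3164]
tcp_rot: [[-0.999, 0.037, -0.004], [0.037, 0.999, -0.002], [0.004, -0.002, -1.0]]
force: [0.3, 0.7, -0.3]
opening: 0.05
finger_force: 0.0
```

{"api": "servo_tool", "payload": {
  "targets": [
    [[0,-40,0,0,0,0,50],[0,-50,0,0,0,0,50],[0,-50,0,0,0,0,50],[0,-50,0,0,0,0,50],[0,-50,0,0,0,0,50],[0,-50,0,0,0,0,50],[0,-50,0,0,0,0,50],[0,-20,0,0,0,0,50],[0,0,0,0,0,0,50]]
  ]
}}

```text
clock: 43.35
eef_pos: [0.451, -0.085, 0.3173]
tcp_rot: [[-0.999, 0.04, 0.001], [0.04, 0.999, -0.0], [-0.001, -0.0, -1.0]]
force: [-0.0, -0.5, -0.9]
opening: 0.0499
finger_force: 0.0
```

```bash
python3 -c "
from fit import *
z=.206
a,b=prep(snap('scene')),prep(snap('top'))
q=(.464,.2765,-.037)
for ss in([a,b],[a],[b]): print(best(shelf_cost(ss,z),q,(.005,.005,.05)))
P=rect(-.1,.1,-.085,.085); P=np.c_[T(q,P),np.full(len(P),z)]
cv2.imwrite('pics/m11.png',H([crop(a,80,50,140,150,3,[(P,(0,0,255))]),crop(b,100,170,130,150,2.8 and 2,[(P,(0,0,255))])]))
"
```

```text
(array([ 0.46472201,  0.27662085, -0.03447528]), np.float64(266.947509765625))
(array([ 0.46349381,  0.27619442, -0.03285005]), np.float64(186.36868286132812))
(array([ 0.46863862,  0.27905966, -0.0357162 ]), np.float64(109.73001098632812))
```

View pics/m11.png

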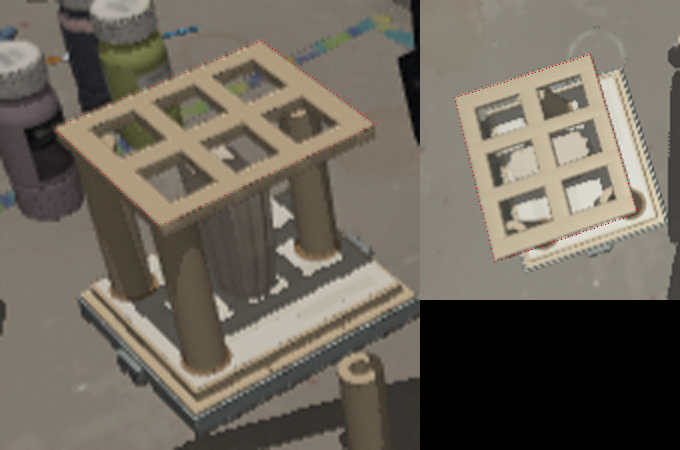

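The shelf lies level and square on the three posts, within 1 mm and 0.003 rad of target, with the vase under it and the arm clear.

```bash
python3 -c "
from cell import env
print(env.sign_off())"
```

```text
the job is handed in; nothing more can be done
None
```

The job is handed in at about 43 s of the allowed 128 s: the vase stands at the centre of the base, the three tall posts are within about 3 mm of their spot centres, the shelf lies level and square on them to about 1 mm, and the short posts were not touched.

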